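# Pack the filter case and snap it shut

### The arm

A 7-joint arm with a two-finger parallel gripper is mounted at the origin on the work surface. World frame = base frame: x ahead of the robot, y to its left, z up, the work surface at z = 0. Lengths are in m, angles in rad, forces in N, time in s.
With the tool pointing down it reaches from about 0.35 to 0.9 m from the base axis. Payload 19.9 kg.
Tool frame: the origin (TCP) lies at the very end of the fingers, on their centre line; the grasp point (between the pads) lies 19 mm behind it; z points along the fingers, y is the line along which they close (so a half turn about z gives the same grasp; the last joint's range is limited). The gripper opens to 94 mm and grips with 3 to 60 N. Pads are 16 mm wide; open, the fingers measure 119 mm over their backs; the gripper's body (75 mm by 177 mm) begins 78 mm behind the grasp point.
Start: joints at [1.3, 0.417, -0.01, 1.614, 0.005, 1.111, -0.053], TCP at [0.142, -0.609, 0.183] pointing down, gripper open.
Joint ranges: [-2.81, 2.81], [-0.39, 2.02], [-1.27, 1.25], [0.06, 2.57], [-1.19, 4.33], [0.19, 2], [-2.82, 2.82]. Speed limits (rad/s): [1.89, 1.89, 2.39, 2.39, 3.01, 3.01, 3.01].

### API

Orientations are given as [roll, pitch, yaw] about the fixed x, y, z axes, in that order (R = Rz(yaw) Ry(pitch) Rx(roll)).
In Python, from plant import state, read_camera, calibration, workorder gives the robot as it stands.
- The arm moves only by the shell command python3 -m pendant 'ROWS' [OPENING] [FORCE]. ROWS is JSON, a list of rows, each an object of numbers: "dx", "dy", "dz": the shift along the world's x, y, z in mm; "ax", "ay", "az": the turn, a rotation vector about the world's x, y, z in degrees. A call has 1 to 12 rows; each row is the pose to reach, as a shift and turn from the pose commanded when the call began; what a row does not reach only later rows make up. A row lasts 1/10 s, in which the tool goes at most 50 mm and 8.59 degrees, less where a joint would pass 70% of its speed; a pose out of reach is approached as far as the arm can. A call with a gripper value outside its range is refused whole. OPENING is the finger opening in mm, from 0 to 94, set as the call begins (- or left out, the last holds). The fingers move at their own pace and stop on an object; FORCE is the grip in N (left out, the last holds). Time passes only in rows, so rows that repeat a pose let the fingers close. It gives the time, the measured TCP pose, the force, the opening and the grip force at its end, in the units of the state.
- state(): the state, without advancing time (a new reading comes with each control period).
- read_camera(name): name is "scene" or "top" or "wrist"; returns (picture, depth): 400x640x3 uint8, red, green, blue; 400x640 float32, m along the optical axis (not along the pixel's ray), 0 where there is no reading.
- calibration(name): a dict with "camera_matrix" (3x3 intrinsics, pixels), "view" (4x4, takes a point from world to camera coordinates). Camera axes: x right, y down, z forward; pixel columns grow to the right and rows downward; lengths in m; the calibration is good to about 2 mm. A picture is of the moment at which its call begins: read the wrist's pose just before it. calibration takes no time and is no camera call; for the wrist camera it gives the pose at the moment of the call.
- workorder.job_done(): hands the job in; it is judged then, once.
The state is a dict: "t": time; "qpos": joint angles; "joint_velocities": joint speeds; "effort": joint torques, N m; "ee_pos": TCP position; "eef_rot": TCP orientation; "contact_force": force on the tool from outside, world axes, zero at the start; "wrist_torque": the same for the moment, N m; "opening": finger opening in m; "grasp_force": force on a finger pad.
Only numpy, scipy, OpenCV 4.12 (cv2) and the standard library are available. Lean on these libraries where they do the work, as an engineer would, in place of code of your own. Each camera call takes 0.05 s, during which the arm holds its last target. There are 200 camera calls.

### The job

Put the loose filters away in their storage case: lay every mounted filter on the table flat on the floor of the large rear compartment, none on top of another, and put exactly two desiccant canisters from the blue tray into the narrow front compartment, leaving the other two canisters in the tray. Then close the lid and press it down past its catch until it is fully shut. Leave the detector head and the vial where they are.

Things in the scene. Friction and masses are not known exactly. Their poses are not given: they have to be found in the camera images.
- case: cream storage case fixed on the table, 180 (x) x 240 (y) x 45 mm high, open on top under its lid; walls and floor 5 mm. Origin: centre of its underside; x points to the hinge side (away from the robot at yaw 0), z up. A partition 4 mm thick (x = -35 to -31 mm), 25 mm high above the underside, runs along y. Small spring catch outside in the middle of the front wall.
- case_rear (a point): centre of the floor of the large rear compartment (dark liner), 116 mm (case x) by 230 mm (case y); at x = +27 mm, z = 5 mm in the case's frame, same axes.
- case_front (a point): centre of the floor of the narrow front compartment (light grey liner), 50 mm (case x) by 230 mm (case y); at x = -60 mm, z = 5 mm in the case's frame, same axes.
- lid (a joint): lid angle: 0 fully shut, 1.57 upright, 1.9 fully open. Stiff hinge: it stays where left. Coming down it meets the catch at about 0.07; pressing the front edge with about 8 to 10 N snaps it past, to 0. Flat plate without knob, 8 mm thick, 240 mm wide, reaching 194 mm from the hinge line; shut, its top is 54 mm above the table.
- lid_hinge (a point): middle of the lid's hinge line (which runs along the case's y axis), at x = +90 mm, z = 45.5 mm in the case's frame. The point turns with the lid: its -x axis points from the hinge to the lid's front edge along the lid's underside, its z axis is the outward (upper) normal of the lid.
- lid_press (a point): middle of the blue pad on the lid's upper face, near the front edge, 172 mm from the hinge line: the place to press. Turns with the lid, z = outward normal.
- tray: shallow blue tray fixed on the table, 140 x 140 mm, 12 mm high, 4 mm walls and floor. Origin: centre of its underside, z up.
- sensor: bystander: round dark detector head 72 mm across, 22 mm high, with a steel stem 96 mm long measured from its centre. Origin: centre of its underside. Leave it alone.
- vial: bystander: small amber glass vial with black cap, 30 mm across, 55 mm high, standing. Origin: centre of its underside. Leave it alone.
- filter0: mounted filter (origin: its centre): black round mount 36 mm across, 16 mm high, coloured glass (amber, green or red) in both faces, lying flat on the table at the start; z is its round axis. None if absent.
- filter1: mounted filter (origin: its centre): black round mount 36 mm across, 16 mm high, coloured glass (amber, green or red) in both faces, lying flat on the table at the start; z is its round axis. None if absent.
- filter2: mounted filter (origin: its centre): black round mount 36 mm across, 16 mm high, coloured glass (amber, green or red) in both faces, lying flat on the table at the start; z is its round axis. None if absent.
- filter3: mounted filter (origin: its centre): black round mount 36 mm across, 16 mm high, coloured glass (amber, green or red) in both faces, lying flat on the table at the start; z is its round axis. None if absent.
- filter4: mounted filter (origin: its centre): black round mount 36 mm across, 16 mm high, coloured glass (amber, green or red) in both faces, lying flat on the table at the start; z is its round axis. None if absent.
- canister0: desiccant canister (origin: its centre): white plastic cylinder 24 mm across, 26 mm high, orange spot on top, standing upright in the blue tray at the start; z is its round axis.
- canister1: desiccant canister (origin: its centre): white plastic cylinder 24 mm across, 26 mm high, orange spot on top, standing upright in the blue tray at the start; z is its round axis.
- canister2: desiccant canister (origin: its centre): white plastic cylinder 24 mm across, 26 mm high, orange spot on top, standing upright in the blue tray at the start; z is its round axis.
- canister3: desiccant canister (origin: its centre): white plastic cylinder 24 mm across, 26 mm high, orange spot on top, standing upright in the blue tray at the start; z is its round axis.

How it is judged:
By the outcome, as a careful person would: the job done as asked, in the order asked, and still so for the second after the job is handed in, with the robot touching nothing.
Of filter0, filter1, filter2, filter3, filter4 only 3 to 5 are there at a start; the rules pass over those that are not, and their reading is None.
At some moment in a run one of filter0, filter1, filter2, filter3, filter4 may be knocked a few centimetres aside while the robot is not near it.
Once in a run the grip may slacken for a moment while it holds something.
It also fails if it takes over 210 s, if anything falls off the work surface, if the arm or the gripper's body presses on something with over 40 N, if the wrist force passes 120 N, or if a joint passes its speed limit or range.

## Working session

There is one attempt and no reset: what is moved stays moved. The work goes in short steps, Python scripts to look and compute and a shell command to move; the robot and the scene stay as the last step left them, time stands still between calls to the robot, and variables do not carry over. Pictures are saved under pics/ and viewed, at most 14 in all, crops included, and the job is handed in when it is done.

```bash
ls; mkdir -p pics; python3 - <<'E'
from plant import state, read_camera, calibration
import cv2, numpy as np
for n in ("top","scene"):
    p,d=read_camera(n); cv2.imwrite(f"pics/{n}0.png",p[:,:,::-1]); np.save(f"pics/{n}0.npy",d)
    c=calibration(n); print(n,c)
print(state())
E
```

```text
pics
top {'camera_matrix': array([[402.00727856,   0.        , 321.02448575],
       [  0.        , 402.00727856, 193.10519871],
       [  0.        ,   0.        ,   1.        ]]), 'view': array([[ 1.48964989e-04, -9.99633262e-01,  2.70798802e-02,
        -9.45019482e-02],
       [-9.99184369e-01, -1.24228481e-03, -4.03615421e-02,
         5.79091095e-01],
       [ 4.03803809e-02, -2.70517806e-02, -9.98818115e-01,
         8.22125225e-01],
       [ 0.00000000e+00,  0.00000000e+00,  0.00000000e+00,
         1.00000000e+00]])}
scene {'camera_matrix': array([[429.29716658,   0.        , 318.04191492],
       [  0.        , 429.29716658, 197.14775085],
       [  0.        ,   0.        ,   1.        ]]), 'view': array([[ 0.57103099,  0.82064462, -0.02158733, -0.26783099],
       [ 0.49001446, -0.36182992, -0.7930731 , -0.24870628],
       [-0.65864212,  0.44229121, -0.60874383,  1.52183126],
       [ 0.        ,  0.        ,  0.        ,  1.        ]])}
{'t': 0.1, 'qpos': array([ 1.29947603,  0.41789264, -0.01026994,  1.61409525,  0.00464708,
        1.11072525, -0.05300311]), 'joint_velocities': array([-1.57572453e-04, -5.15208671e-04,  2.43478318e-03, -1.99927010e-03,
       -4.73056788e-06, -2.57271692e-04, -2.95290940e-04]), 'effort': array([ 1.27187577e-03, -8.52583838e+01,  6.40289672e-01, -4.26686454e+01,
       -4.87816567e-02,  1.63947337e-02,  3.95294012e-05]), 'ee_pos': array([ 0.14227749, -0.60821633,  0.18250938]), 'eef_rot': array([-3.14049725e+00,  5.18783933e-05,  2.29771385e-01]), 'contact_force': array([-0.1272739 ,  0.37619045,  0.00784809]), 'wrist_torque': array([-0.02029029,  0.02493401,  0.03717815]), 'grasp_force': 0.0, 'opening': 0.09418682840884633}
```

View pics/top0.png

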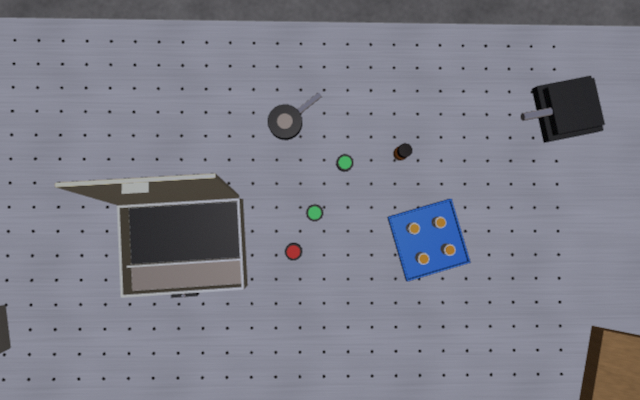

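View pics/scene0.png

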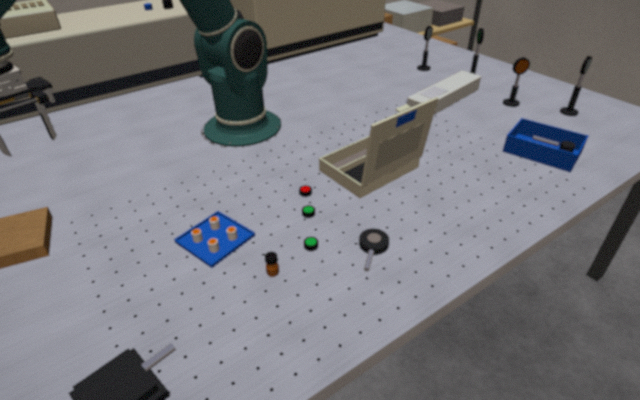

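The top view shows three filters: green at (345,162), green at (315,212) and red at (293,251). It also shows the tray with 4 canisters near (428,239), and the case at (120–245, 200–295) with its lid slightly past upright. The scene view shows no filter behind the lid.

```bash
cat > h.py <<'E'
import numpy as np, cv2
from plant import state, read_camera, calibration
def world(c,u,v,z):
    "world point at height z seen at pixel (u,v)"
    K,V=np.array(c["camera_matrix"]),np.array(c["view"]); R,t=V[:3,:3],V[:3,3]
    o=-R.T@t; r=R.T@np.linalg.inv(K)@[u,v,1]
    return o+r*(z-o[2])/r[2]
def deproj(c,u,v,d):
    K,V=np.array(c["camera_matrix"]),np.array(c["view"])
    return V[:3,:3].T@(d*(np.linalg.inv(K)@[u,v,1])-V[:3,3])
def proj(c,p):
    K,V=np.array(c["camera_matrix"]),np.array(c["view"]); q=K@(V[:3,:3]@np.array(p)+V[:3,3]); return q[:2]/q[2]
def blobs(p,lo,hi,amin=20):
    m=cv2.inRange(cv2.cvtColor(p,cv2.COLOR_RGB2HSV),lo,hi); n,_,s,c=cv2.connectedComponentsWithStats(m)
    return [(c[i],s[i,4]) for i in range(1,n) if s[i,4]>=amin]
E
python3 - <<'E'
from h import *
p=cv2.imread("pics/top0.png")[:,:,::-1].copy(); c=calibration("top"); d=np.load("pics/top0.npy")
for nm,lo,hi,z in (("green",(45,100,80),(80,255,255),.016),("red",(0,150,80),(5,255,255),.016),("red2",(170,150,80),(180,255,255),.016),("orange",(8,120,120),(22,255,255),.030)):
    for b,a in blobs(p,lo,hi): print(nm,b.round(1),a,world(c,*b,z).round(4), deproj(c,*b,d[int(b[1]),int(b[0])]).round(3))
x=cv2.resize(p[165:305,50:260],None,fx=3.8,fy=3.8,interpolation=cv2.INTER_CUBIC); cv2.imwrite("pics/case.png",x[:,:,::-1])
E
```

```text
green [344.7 162. ] 144 [ 0.6438 -0.1432  0.016 ] [ 0.643 -0.143  0.02 ]
green [314.2 212.4] 147 [ 0.5392 -0.0799  0.016 ] [ 0.539 -0.08   0.016]
red [293.  251.5] 136 [ 0.4589 -0.0364  0.016 ] [ 0.459 -0.036  0.016]
orange [440.4 222.1] 54 [ 0.5194 -0.338   0.03  ] [ 0.519 -0.338  0.031]
orange [414.3 228.2] 53 [ 0.507 -0.284  0.03 ] [ 0.507 -0.284  0.03 ]
orange [449.6 249.5] 53 [ 0.4635 -0.3561  0.03  ] [ 0.463 -0.356  0.029]
orange [423.5 258.4] 53 [ 0.4456 -0.3022  0.03  ] [ 0.446 -0.302  0.029]
```

View pics/case.png

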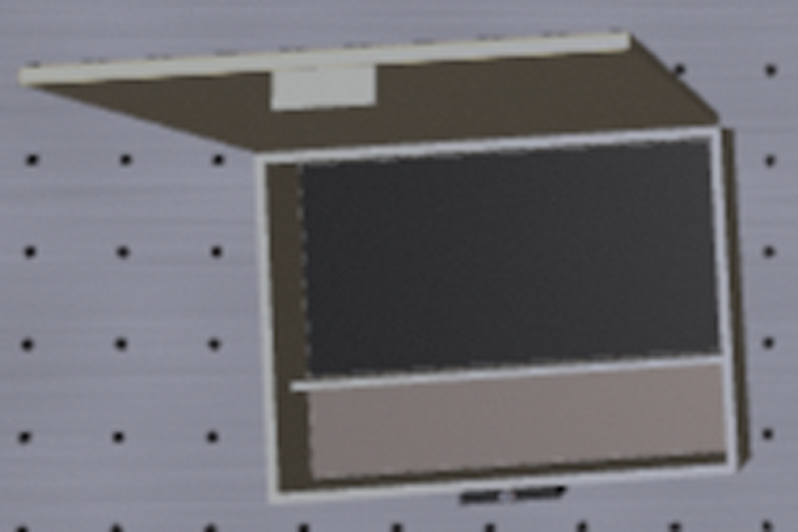

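The crop shows the outer rim corners at crop pixels (272,503), (737,471), (255,155) and (721,127). The lid's front edge runs from (20,76) to (630,40).

```bash
python3 - <<'E'
from h import *
c=calibration("top"); d=np.load("pics/top0.npy")
f=lambda x,y,z: world(c,50+(x+.5)/3.8-.5,165+(y+.5)/3.8-.5,z)
P=[f(*q,.045) for q in ((272,503),(737,471),(255,155),(721,127))]
FL,FR,RL,RR=P
print(np.round(P,4)); print("w",np.linalg.norm(FL-FR),np.linalg.norm(RL-RR),"d",np.linalg.norm(FL-RL),np.linalg.norm(FR-RR))
C=np.mean(P,0); v=FL+RL-FR-RR; yaw=np.arctan2(-v[0],v[1]); print("C",C,"yaw",yaw,np.degrees(yaw), "yaw depth",np.degrees(np.arctan2((RL+RR-FL-FR)[1],(RL+RR-FL-FR)[0])))
# lid front edge points by depth
for u,v in ((60,185),(100,183),(150,181),(200,179),(210,178)): print(deproj(c,u,v,d[v,u]).round(3))
R=lambda x,y:(C[:2]+x*np.array([np.cos(yaw),np.sin(yaw)])+y*np.array([-np.sin(yaw),np.cos(yaw)])).round(4)
for n,x,y in (("r+75",27,75),("r0",27,0),("r-75",27,-75),("f+45",-60,45),("f-45",-60,-45),("hinge",90,0)): print(n,R(x/1e3,y/1e3))
E
```

```text
[[0.3745 0.2967 0.045 ]
 [0.3896 0.0592 0.045 ]
 [0.5531 0.309  0.045 ]
 [0.5678 0.069  0.045 ]]
w 0.23793602386099133 0.24043808887700013 d 0.17900093468412587 0.17850436412668882
C [0.4712614  0.18346417 0.045     ] yaw 0.062313612236460314 3.5703069873639386 yaw depth 3.525170886435806
[0.582 0.3   0.24 ]
[0.585 0.243 0.238]
[0.588 0.17  0.236]
[0.591 0.095 0.236]
[0.593 0.079 0.239]
r+75 [0.4935 0.26  ]
r0 [0.4982 0.1851]
r-75 [0.5029 0.1103]
f+45 [0.4086 0.2246]
f-45 [0.4142 0.1348]
hinge [0.5611 0.1891]
```

```bash
python3 -m pendant '[{"dx":35,"dy":33,"az":-2},{"dx":70,"dy":66,"az":-5},{"dx":105,"dy":98,"az":-9.6},{"dx":140,"dy":130,"az":-9.6},{"dx":175,"dy":163,"az":-9.6},{"dx":210,"dy":195,"az":-9.6},{"dx":245,"dy":228,"az":-9.6},{"dx":280,"dy":260,"az":-9.6},{"dx":315,"dy":293,"az":-9.6},{"dx":350,"dy":325,"az":-9.6},{"dx":385,"dy":358,"az":-9.6},{"dx":420,"dy":390,"az":-9.6}]' 60 25
python3 -m pendant '[{"dx":35,"dy":33,"dz":-20},{"dx":65,"dy":60,"dz":-40},{"dx":81,"dy":75,"dz":-62},{"dx":81,"dy":75,"dz":-62},{"dx":81,"dy":75,"dz":-62}]'
cat > look.py <<'E'
import sys
from h import *
def look(name="wrist",save=None):
    c=calibration(name); s=state(); p,d=read_camera(name)
    if save: cv2.imwrite(f"pics/{save}.png",p[:,:,::-1]); np.save(f"pics/{save}.npy",d)
    print("t",round(s["t"],2),"tcp",s["ee_pos"].round(4),s["eef_rot"].round(4),"F",s["contact_force"].round(1),"open",round(s["opening"],4),"grip",round(s["grasp_force"],1))
    for nm,lo,hi,z in (("green",(45,100,60),(80,255,255),.016),("red",(0,150,60),(5,255,255),.016),("red2",(172,150,60),(180,255,255),.016),("orange/amber",(8,120,100),(25,255,255),.030)):
        for b,a in blobs(p,lo,hi,30 if name=="top" else 100):
            w=deproj(c,*b,d[int(b[1]),int(b[0])]); print(nm,b.round(1),a,"at z16/30",world(c,*b,z)[:2].round(4),"depth",w.round(4),"shift mm",((world(c,*b,z)-s["ee_pos"])*1e3).round(1)[:2])
if __name__=="__main__": look(*sys.argv[1:])
E
python3 look.py wrist w1; python3 look.py top t1
```

```text
t 0.1 tcp [ 0.1423 -0.6082  0.1825] [-3.1405e+00  1.0000e-04  2.2980e-01] F [-0.1  0.4  0. ] open 0.0942 grip 0.0
orange/amber [142.9 333.4] 204 at z16/30 [-0.1476 -0.3934] depth [ 0.1582 -0.5561  0.323 ] shift mm [-289.9  214.8]
orange/amber [502.2 333.8] 186 at z16/30 [-0.0225 -0.9308] depth [ 0.1799 -0.6491  0.3231] shift mm [-164.8 -322.6]
t 0.15 tcp [ 0.1423 -0.6083  0.1826] [-3.1407e+00  1.0000e-04  2.2980e-01] F [ 0.4 -0.6 -0.2] open 0.0938 grip 0.0
green [344.6 162. ] 143 at z16/30 [ 0.6438 -0.1431] depth [ 0.6439 -0.1432  0.0151] shift mm [501.5 465.2]
green [314.2 212.4] 146 at z16/30 [ 0.5391 -0.0799] depth [ 0.5391 -0.0799  0.0165] shift mm [396.8 528.4]
red [293.  251.5] 137 at z16/30 [ 0.4588 -0.0365] depth [ 0.4587 -0.0364  0.0149] shift mm [316.5 571.8]
orange/amber [440.4 222.1] 54 at z16/30 [ 0.5194 -0.338 ] depth [ 0.5193 -0.3388  0.0275] shift mm [377.1 270.3]
orange/amber [414.3 228.2] 53 at z16/30 [ 0.507 -0.284] depth [ 0.5071 -0.2836  0.0315] shift mm [364.7 324.3]
orange/amber [449.6 249.5] 53 at z16/30 [ 0.4635 -0.3561] depth [ 0.4638 -0.355   0.0332] shift mm [321.2 252.2]
orange/amber [423.5 258.4] 53 at z16/30 [ 0.4456 -0.3022] depth [ 0.4456 -0.3023  0.0298] shift mm [303.3 306.1]$[0]: bad value
$[0]: bad value
```

View pics/w1.png

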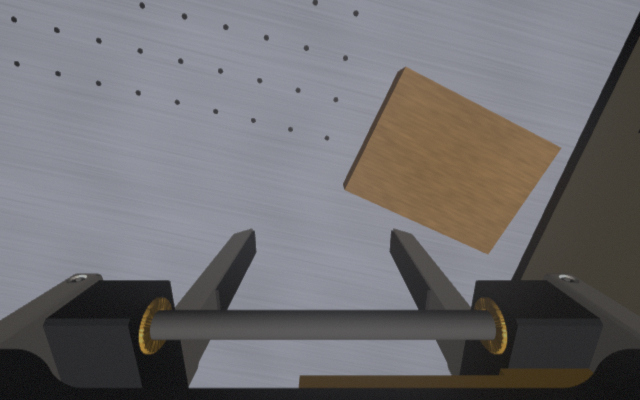

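The moves were refused, so the arm hasn't moved. The wrist view still shows the start position, with the fingertips near (250,235) and (395,235). I'll retry with all six keys in each row.

```bash
python3 -m pendant '[{"dx":35,"dy":33,"dz":0,"ax":0,"ay":0,"az":-2},{"dx":70,"dy":66,"dz":0,"ax":0,"ay":0,"az":-5},{"dx":105,"dy":98,"dz":0,"ax":0,"ay":0,"az":-9.6},{"dx":140,"dy":130,"dz":0,"ax":0,"ay":0,"az":-9.6},{"dx":175,"dy":163,"dz":0,"ax":0,"ay":0,"az":-9.6},{"dx":210,"dy":195,"dz":0,"ax":0,"ay":0,"az":-9.6},{"dx":245,"dy":228,"dz":0,"ax":0,"ay":0,"az":-9.6},{"dx":280,"dy":260,"dz":0,"ax":0,"ay":0,"az":-9.6},{"dx":315,"dy":293,"dz":0,"ax":0,"ay":0,"az":-9.6},{"dx":350,"dy":325,"dz":0,"ax":0,"ay":0,"az":-9.6},{"dx":385,"dy":358,"dz":0,"ax":0,"ay":0,"az":-9.6},{"dx":420,"dy":390,"dz":0,"ax":0,"ay":0,"az":-9.6}]' 60 25
```

```text
t: 1.4
ee_pos: [0.5635, -0.217, 0.1831]
eef_rot: [-3.142, 0.0, 0.062]
contact_force: [0.4, -0.4, 0.7]
opening: 0.0604
grasp_force: 0.0
```

```bash
python3 -m pendant '[{"dx":35,"dy":33,"dz":-20,"ax":0,"ay":0,"az":0},{"dx":65,"dy":60,"dz":-40,"ax":0,"ay":0,"az":0},{"dx":80,"dy":74,"dz":-62,"ax":0,"ay":0,"az":0},{"dx":80,"dy":74,"dz":-62,"ax":0,"ay":0,"az":0},{"dx":80,"dy":74,"dz":-62,"ax":0,"ay":0,"az":0}]' 
python3 look.py wrist w2
```

```text
t: 1.9
ee_pos: [0.642, -0.1446, 0.1206]
eef_rot: [-3.141, 0.001, 0.063]
contact_force: [0.2, -0.2, 0.1]
opening: 0.0598
grasp_force: 0.0
t 1.9 tcp [ 0.642  -0.1446  0.1206] [-3.1414e+00  1.2000e-03  6.2600e-02] F [ 0.2 -0.2  0.1] open 0.0598 grip 0.0
green [321.1 193. ] 441 at z16/30 [ 0.6438 -0.1435] depth [ 0.644  -0.1435  0.0167] shift mm [1.8 1.1]
orange/amber [206.6 333.1] 174 at z16/30 [ 0.4554 -0.0098] depth [ 0.6679 -0.1126  0.2612] shift mm [-186.6  134.9]
orange/amber [438.6 333.5] 166 at z16/30 [ 0.473  -0.3033] depth [ 0.6712 -0.1743  0.2608] shift mm [-169.  -158.7]
```

```bash
python3 -m pendant '[{"dx":1,"dy":1,"dz":-40,"ax":0,"ay":0,"az":0},{"dx":1,"dy":1,"dz":-80,"ax":0,"ay":0,"az":0},{"dx":1,"dy":1,"dz":-105,"ax":0,"ay":0,"az":0},{"dx":1,"dy":1,"dz":-116,"ax":0,"ay":0,"az":0},{"dx":1,"dy":1,"dz":-116,"ax":0,"ay":0,"az":0}]' 60 25
python3 -m pendant '[{"dx":0,"dy":0,"dz":0,"ax":0,"ay":0,"az":0},{"dx":0,"dy":0,"dz":0,"ax":0,"ay":0,"az":0},{"dx":0,"dy":0,"dz":0,"ax":0,"ay":0,"az":0},{"dx":0,"dy":0,"dz":0,"ax":0,"ay":0,"az":0}]' 25 30
```

```text
t: 2.45
ee_pos: [0.6428, -0.1445, 0.005]
eef_rot: [3.142, 0.001, 0.061]
contact_force: [-1.0, 0.5, 0.5]
opening: 0.0594
grasp_force: 0.0
t: 2.85
ee_pos: [0.6437, -0.1437, 0.0058]
eef_rot: [3.141, -0.001, 0.062]
contact_force: [-0.7, -0.7, -0.4]
opening: 0.0313
grasp_force: 0.0
```

```bash
python3 -m pendant '[{"dx":0,"dy":0,"dz":0,"ax":0,"ay":0,"az":0},{"dx":0,"dy":0,"dz":0,"ax":0,"ay":0,"az":0}]'; python3 look.py wrist w3
```

```text
t: 3.05
ee_pos: [0.6434, -0.1435, 0.0052]
eef_rot: [-3.142, -0.0, 0.062]
contact_force: [-0.5, -0.8, 0.1]
opening: 0.0249
grasp_force: 0.0
t 3.05 tcp [ 0.6434 -0.1435  0.0052] [-3.1416e+00 -1.0000e-04  6.2300e-02] F [-0.5 -0.8  0.1] open 0.0249 grip 0.0
green [321.8 234.7] 1009 at z16/30 [ 0.6437 -0.1435] depth [ 0.6439 -0.1435  0.0163] shift mm [0.3 0.1]
orange/amber [373.3 332.2] 152 at z16/30 [ 0.5717 -0.1875] depth [ 0.6718 -0.1557  0.1454] shift mm [-71.7 -43.9]
```

View pics/w3.png

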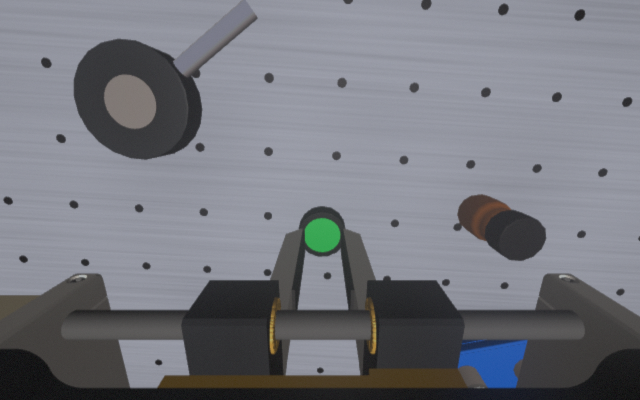

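The picture shows the filter at (322,232) between the fingertips, which end near (300,235) and (345,235). The grip force is still 0, so I'll check the depths there.

```bash
python3 - <<'E'
from h import *
c=calibration("wrist"); d=np.load("pics/w3.npy"); print(state()["opening"],state()["ee_pos"])
for v in (215,228,236,245,260):
    print(v,[(u,*(deproj(c,u,v,d[v,u])*1e3).round(0).astype(int)) for u in range(284,364,6)])
E
```

```text
0.02522113798333498 [ 0.64335628 -0.14353613  0.00506773]
215 [(284, np.int64(652), np.int64(-113), np.int64(0)), (290, np.int64(652), np.int64(-118), np.int64(1)), (296, np.int64(652), np.int64(-123), np.int64(0)), (302, np.int64(653), np.int64(-127), np.int64(1)), (308, np.int64(658), np.int64(-132), np.int64(13)), (314, np.int64(659), np.int64(-137), np.int64(16)), (320, np.int64(659), np.int64(-141), np.int64(16)), (326, np.int64(660), np.int64(-146), np.int64(17)), (332, np.int64(659), np.int64(-150), np.int64(15)), (338, np.int64(657), np.int64(-155), np.int64(8)), (344, np.int64(655), np.int64(-160), np.int64(0)), (350, np.int64(655), np.int64(-165), np.int64(0)), (356, np.int64(655), np.int64(-169), np.int64(1)), (362, np.int64(655), np.int64(-174), np.int64(-1))]
228 [(284, np.int64(641), np.int64(-113), np.int64(0)), (290, np.int64(641), np.int64(-118), np.int64(1)), (296, np.int64(642), np.int64(-123), np.int64(0)), (302, np.int64(648), np.int64(-129), np.int64(16)), (308, np.int64(649), np.int64(-133), np.int64(17)), (314, np.int64(649), np.int64(-137), np.int64(16)), (32
[... 1902 characters left out ...]
np.int64(-123), np.int64(73)), (290, np.int64(653), np.int64(-126), np.int64(73)), (296, np.int64(653), np.int64(-129), np.int64(74)), (302, np.int64(642), np.int64(-131), np.int64(53)), (308, np.int64(614), np.int64(-134), np.int64(0)), (314, np.int64(615), np.int64(-139), np.int64(1)), (320, np.int64(614), np.int64(-144), np.int64(0)), (326, np.int64(615), np.int64(-149), np.int64(1)), (332, np.int64(615), np.int64(-154), np.int64(0)), (338, np.int64(615), np.int64(-159), np.int64(0)), (344, np.int64(648), np.int64(-156), np.int64(60)), (350, np.int64(654), np.int64(-158), np.int64(73)), (356, np.int64(655), np.int64(-161), np.int64(74)), (362, np.int64(655), np.int64(-164), np.int64(73))]
```

The depth data shows the fingertips actually end at about z = 38 mm, while the reported TCP is at 5 mm. The fingers are closing above the filter, so I'll measure the offset more precisely.

```bash
python3 - <<'E'
from h import *
c=calibration("wrist"); d=np.load("pics/w3.npy")
for u in (294,298,350,354): print(u,[(v,*(int(a) for a in (deproj(c,u,v,d[v,u])*1e3).round(0))) for v in range(228,240)])
E
python3 -m pendant '[{"dx":0,"dy":0,"dz":0,"ax":0,"ay":0,"az":0},{"dx":0,"dy":0,"dz":0,"ax":0,"ay":0,"az":0},{"dx":0,"dy":0,"dz":-5,"ax":0,"ay":0,"az":0},{"dx":0,"dy":0,"dz":-10,"ax":0,"ay":0,"az":0},{"dx":0,"dy":0,"dz":-10,"ax":0,"ay":0,"az":0}]' 60 30
python3 look.py wrist w4; python3 - <<'E'
from h import *
c=calibration("wrist"); d=np.load("pics/w4.npy"); m=d[:,:]
w=np.array([[ (deproj(c,u,v,d[v,u])*1e3) for u in range(230,410,3)] for v in range(215,245)])
for i in range(0,30,2):
    k=w[i,:,2]>25; print(215+i,[(int(a[0]),int(a[1]),int(a[2])) for a in w[i][k]][:10])
E
```

```text
294 [(228, 642, -122, 1), (229, 640, -121, 0), (230, 640, -122, 1), (231, 653, -124, 33), (232, 652, -124, 34), (233, 653, -125, 36), (234, 653, -125, 38), (235, 652, -125, 39), (236, 653, -125, 42), (237, 652, -125, 43), (238, 653, -125, 45), (239, 653, -126, 46)]
298 [(228, 641, -125, -1), (229, 653, -127, 30), (230, 652, -127, 30), (231, 653, -127, 34), (232, 652, -127, 34), (233, 653, -127, 36), (234, 652, -127, 37), (235, 653, -128, 41), (236, 653, -128, 41), (237, 653, -128, 43), (238, 653, -128, 44), (239, 653, -128, 46)]
350 [(228, 644, -166, -1), (229, 643, -166, 0), (230, 655, -162, 31), (231, 654, -162, 32), (232, 655, -162, 34), (233, 655, -161, 37), (234, 655, -161, 38), (235, 654, -161, 38), (236, 655, -161, 41), (237, 655, -161, 42), (238, 655, -161, 44), (239, 655, -161, 46)]
354 [(228, 644, -169, 0), (229, 644, -169, 1), (230, 642, -169, -1), (231, 642, -169, 1), (232, 655, -164, 35), (233, 655, -164, 36), (234, 655, -164, 38), (235, 655, -164, 40), (236, 655, -163, 42), (237, 655, -163, 43), (238, 655, -163, 45), (239, 655, -163, 47)]
t: 3.6
ee_pos: [0.6427, -0.1435
[... 1172 characters left out ...]
237 [(650, -103, 31), (651, -105, 32), (650, -107, 30), (650, -109, 31), (651, -111, 32), (649, -112, 28), (653, -172, 29), (654, -174, 31), (655, -175, 33), (654, -178, 30)]
239 [(725, -138, 196), (650, -102, 35), (650, -104, 35), (651, -106, 35), (651, -107, 35), (651, -109, 34), (650, -111, 33), (649, -112, 30), (646, -114, 25), (652, -172, 29)]
241 [(650, -103, 38), (650, -104, 37), (650, -106, 37), (650, -108, 37), (650, -110, 37), (651, -112, 37), (650, -113, 35), (645, -114, 26), (651, -172, 30), (653, -173, 34)]
243 [(650, -103, 41), (651, -105, 41), (650, -107, 40), (650, -108, 40), (651, -110, 40), (650, -112, 38), (649, -113, 37), (644, -114, 26), (650, -172, 30), (653, -173, 37)]
```

The real fingertips sit about 25 mm above the reported TCP. I'll go down a further 16 mm while watching the force.

```bash
python3 -m pendant '[{"dx":1,"dy":0,"dz":-5,"ax":0,"ay":0,"az":0},{"dx":1,"dy":0,"dz":-10,"ax":0,"ay":0,"az":0},{"dx":1,"dy":0,"dz":-13,"ax":0,"ay":0,"az":0},{"dx":1,"dy":0,"dz":-16,"ax":0,"ay":0,"az":0},{"dx":1,"dy":0,"dz":-16,"ax":0,"ay":0,"az":0}]' 60 30
python3 -m pendant '[{"dx":0,"dy":0,"dz":0,"ax":0,"ay":0,"az":0},{"dx":0,"dy":0,"dz":0,"ax":0,"ay":0,"az":0},{"dx":0,"dy":0,"dz":0,"ax":0,"ay":0,"az":0},{"dx":0,"dy":0,"dz":0,"ax":0,"ay":0,"az":0},{"dx":0,"dy":0,"dz":0,"ax":0,"ay":0,"az":0}]' 25 30
```

```text
t: 4.15
ee_pos: [0.6441, -0.1435, -0.0215]
eef_rot: [-3.141, 0.001, 0.062]
contact_force: [-0.1, 0.7, 0.8]
opening: 0.0601
grasp_force: 0.0
t: 4.65
ee_pos: [0.6445, -0.1436, -0.0208]
eef_rot: [3.142, -0.0, 0.062]
contact_force: [-0.7, -0.3, 1.6]
opening: 0.0356
grasp_force: 30.0
```

The filter is gripped (35.6 mm opening, 30 N). I'll lift it, move clear of the lid's side, then go into the case.

```bash
python3 -m pendant '[{"dx":0,"dy":0,"dz":20,"ax":0,"ay":0,"az":0},{"dx":0,"dy":0,"dz":55,"ax":0,"ay":0,"az":0},{"dx":-15,"dy":10,"dz":90,"ax":0,"ay":0,"az":0},{"dx":-45,"dy":30,"dz":100,"ax":0,"ay":0,"az":0},{"dx":-75,"dy":50,"dz":100,"ax":0,"ay":0,"az":0},{"dx":-105,"dy":75,"dz":100,"ax":0,"ay":0,"az":0},{"dx":-135,"dy":100,"dz":100,"ax":0,"ay":0,"az":0},{"dx":-155,"dy":130,"dz":100,"ax":0,"ay":0,"az":0},{"dx":-157,"dy":170,"dz":100,"ax":0,"ay":0,"az":0},{"dx":-157,"dy":210,"dz":100,"ax":0,"ay":0,"az":0},{"dx":-157,"dy":250,"dz":100,"ax":0,"ay":0,"az":0},{"dx":-157,"dy":290,"dz":100,"ax":0,"ay":0,"az":0}]' 25 30
python3 -m pendant '[{"dx":0,"dy":40,"dz":0,"ax":0,"ay":0,"az":0},{"dx":0,"dy":80,"dz":0,"ax":0,"ay":0,"az":0},{"dx":0,"dy":103,"dz":0,"ax":0,"ay":0,"az":0},{"dx":0,"dy":103,"dz":-30,"ax":0,"ay":0,"az":0},{"dx":0,"dy":103,"dz":-55,"ax":0,"ay":0,"az":0},{"dx":0,"dy":103,"dz":-75,"ax":0,"ay":0,"az":0},{"dx":0,"dy":103,"dz":-88,"ax":0,"ay":0,"az":0},{"dx":0,"dy":103,"dz":-94,"ax":0,"ay":0,"az":0},{"dx":0,"dy":103,"dz":-94,"ax":0,"ay":0,"az":0}]' 25 30
```

```text
t: 5.85
ee_pos: [0.4872, 0.148, 0.0793]
eef_rot: [3.142, -0.0, 0.062]
contact_force: [0.2, -0.5, -0.8]
opening: 0.0355
grasp_force: 30.0
t: 6.75
ee_pos: [0.4873, 0.2494, -0.0151]
eef_rot: [3.142, 0.0, 0.062]
contact_force: [-0.1, -1.0, -0.7]
opening: 0.0356
grasp_force: 30.0
```

```bash
python3 -m pendant '[{"dx":0,"dy":0,"dz":0,"ax":0,"ay":0,"az":0},{"dx":0,"dy":0,"dz":0,"ax":0,"ay":0,"az":0},{"dx":0,"dy":0,"dz":0,"ax":0,"ay":0,"az":0},{"dx":0,"dy":0,"dz":30,"ax":0,"ay":0,"az":0},{"dx":0,"dy":0,"dz":70,"ax":0,"ay":0,"az":0},{"dx":0,"dy":0,"dz":110,"ax":0,"ay":0,"az":0}]' 48 30
python3 look.py wrist w5
python3 -m pendant '[{"dx":0,"dy":-45,"dz":0,"ax":0,"ay":0,"az":0},{"dx":0,"dy":-90,"dz":0,"ax":0,"ay":0,"az":0},{"dx":0,"dy":-135,"dz":0,"ax":0,"ay":0,"az":0},{"dx":0,"dy":-180,"dz":0,"ax":0,"ay":0,"az":0},{"dx":20,"dy":-225,"dz":0,"ax":0,"ay":0,"az":0},{"dx":40,"dy":-270,"dz":0,"ax":0,"ay":0,"az":0},{"dx":52,"dy":-310,"dz":0,"ax":0,"ay":0,"az":0},{"dx":52,"dy":-329,"dz":-10,"ax":0,"ay":0,"az":0},{"dx":52,"dy":-329,"dz":-20,"ax":0,"ay":0,"az":0},{"dx":52,"dy":-329,"dz":-20,"ax":0,"ay":0,"az":0}]' 60 30
python3 look.py wrist w6
```

```text
t: 7.35
ee_pos: [0.487, 0.2494, 0.0965]
eef_rot: [-3.142, 0.001, 0.062]
contact_force: [0.8, -0.1, 0.6]
opening: 0.0477
grasp_force: 0.0
t 7.35 tcp [0.487  0.2494 0.0965] [-3.1415e+00  5.0000e-04  6.2400e-02] F [ 0.8 -0.1  0.6] open 0.0477 grip 0.0
green [322.3 202.6] 557 at z16/30 [0.4849 0.2489] depth [0.4868 0.249  0.0227] shift mm [-2.2 -0.5]
red2 [582.7 241.2] 357 at z16/30 [ 0.4584 -0.0401] depth [ 0.4587 -0.0394  0.0167] shift mm [ -28.6 -289.5]
orange/amber [230.6 330.8] 296 at z16/30 [0.3277 0.3456] depth [0.5137 0.2752 0.2368] shift mm [-159.3   96.2]
orange/amber [415.1 331.5] 255 at z16/30 [0.3399 0.132 ] depth [0.5165 0.2262 0.2369] shift mm [-147.1 -117.4]
orange/amber [324.2 381.1] 103 at z16/30 [0.2598 0.2325] depth [0.5067 0.2499 0.2443] shift mm [-227.2  -16.9]
t: 8.4
ee_pos: [0.5385, -0.0791, 0.074]
eef_rot: [-3.141, 0.002, 0.062]
contact_force: [-0.9, -0.4, 0.6]
opening: 0.0601
grasp_force: 0.0
t 8.4 tcp [ 0.5385 -0.0791  0.074 ] [-3.1408e+00  1.7000e-03  6.2000e-02] F [-0.9 -0.4  0.6] open 0.0601 grip 0.0
green [323.5 206.4] 593 at z16/30 [ 0.5392 -0.0805] depth [ 0.5396 -0.0805  0.0172] shift mm [ 0.7 -1.4]
red [280.  277.4] 274 at z16/30 [ 0.458  -0.0397] depth [ 0.4588 -0.0398  0.0173] shift mm [-80.5  39.4]
orange/amber [590.1 246.1] 256 at z16/30 [ 0.5195 -0.3391] depth [ 0.5201 -0.3376  0.0314] shift mm [ -19. -260.]
orange/amber [531.  254.6] 244 at z16/30 [ 0.5071 -0.2847] depth [ 0.5081 -0.2829  0.0321] shift mm [ -31.4 -205.6]
orange/amber [438.4 332.1] 178 at z16/30 [ 0.4112 -0.2111] depth [ 0.5689 -0.1082  0.2149] shift mm [-127.3 -132. ]
orange/amber [206.6 333.2] 181 at z16/30 [0.3946 0.0352] depth [ 0.5653 -0.0475  0.2154] shift mm [-143.9  114.3]
```

View pics/w5.png

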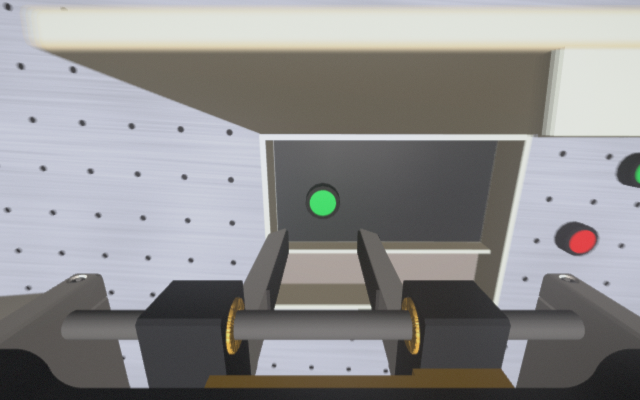

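The filter lies flat in the rear compartment at pixel (322,202). Next is the second green filter.

```bash
python3 -m pendant '[{"dx":1,"dy":-1,"dz":-35,"ax":0,"ay":0,"az":0},{"dx":1,"dy":-1,"dz":-65,"ax":0,"ay":0,"az":0},{"dx":1,"dy":-1,"dz":-85,"ax":0,"ay":0,"az":0},{"dx":1,"dy":-1,"dz":-95,"ax":0,"ay":0,"az":0},{"dx":1,"dy":-1,"dz":-95,"ax":0,"ay":0,"az":0}]' 60 30
python3 -m pendant '[{"dx":0,"dy":0,"dz":0,"ax":0,"ay":0,"az":0},{"dx":0,"dy":0,"dz":0,"ax":0,"ay":0,"az":0},{"dx":0,"dy":0,"dz":0,"ax":0,"ay":0,"az":0},{"dx":0,"dy":0,"dz":0,"ax":0,"ay":0,"az":0},{"dx":0,"dy":0,"dz":0,"ax":0,"ay":0,"az":0}]' 25 30
```

```text
t: 8.95
ee_pos: [0.5401, -0.0794, -0.0204]
eef_rot: [-3.141, 0.001, 0.064]
contact_force: [0.3, -0.4, -0.8]
opening: 0.0597
grasp_force: 0.0
t: 9.45
ee_pos: [0.5409, -0.0807, -0.0192]
eef_rot: [3.141, -0.001, 0.062]
contact_force: [-2.2, 0.7, 8.3]
opening: 0.0351
grasp_force: 30.0
```

```bash
python3 -m pendant '[{"dx":0,"dy":0,"dz":20,"ax":0,"ay":0,"az":0},{"dx":0,"dy":0,"dz":55,"ax":0,"ay":0,"az":0},{"dx":-20,"dy":10,"dz":90,"ax":0,"ay":0,"az":0},{"dx":-49,"dy":35,"dz":100,"ax":0,"ay":0,"az":0},{"dx":-49,"dy":75,"dz":100,"ax":0,"ay":0,"az":0},{"dx":-49,"dy":115,"dz":100,"ax":0,"ay":0,"az":0},{"dx":-49,"dy":155,"dz":100,"ax":0,"ay":0,"az":0},{"dx":-49,"dy":195,"dz":100,"ax":0,"ay":0,"az":0},{"dx":-49,"dy":235,"dz":100,"ax":0,"ay":0,"az":0},{"dx":-49,"dy":265,"dz":100,"ax":0,"ay":0,"az":0},{"dx":-49,"dy":265,"dz":100,"ax":0,"ay":0,"az":0}]' 25 30
python3 -m pendant '[{"dx":0,"dy":0,"dz":-30,"ax":0,"ay":0,"az":0},{"dx":0,"dy":0,"dz":-60,"ax":0,"ay":0,"az":0},{"dx":0,"dy":0,"dz":-80,"ax":0,"ay":0,"az":0},{"dx":0,"dy":0,"dz":-90,"ax":0,"ay":0,"az":0},{"dx":0,"dy":0,"dz":-94,"ax":0,"ay":0,"az":0},{"dx":0,"dy":0,"dz":-94,"ax":0,"ay":0,"az":0}]' 25 30
```

```text
t: 10.55
ee_pos: [0.4908, 0.1888, 0.0804]
eef_rot: [-3.14, -0.001, 0.067]
contact_force: [0.6, -1.0, -0.7]
opening: 0.0349
grasp_force: 30.0
t: 11.15
ee_pos: [0.4917, 0.1842, -0.0136]
eef_rot: [3.142, -0.0, 0.062]
contact_force: [0.1, 0.1, -0.7]
opening: 0.035
grasp_force: 30.0
```

```bash
python3 -m pendant '[{"dx":0,"dy":0,"dz":0,"ax":0,"ay":0,"az":0},{"dx":0,"dy":0,"dz":0,"ax":0,"ay":0,"az":0},{"dx":0,"dy":0,"dz":0,"ax":0,"ay":0,"az":0},{"dx":0,"dy":0,"dz":30,"ax":0,"ay":0,"az":0},{"dx":0,"dy":0,"dz":70,"ax":0,"ay":0,"az":0},{"dx":0,"dy":0,"dz":110,"ax":0,"ay":0,"az":0}]' 48 30
python3 look.py wrist w7
python3 -m pendant '[{"dx":0,"dy":-45,"dz":0,"ax":0,"ay":0,"az":0},{"dx":0,"dy":-90,"dz":0,"ax":0,"ay":0,"az":0},{"dx":-10,"dy":-135,"dz":0,"ax":0,"ay":0,"az":0},{"dx":-20,"dy":-180,"dz":0,"ax":0,"ay":0,"az":0},{"dx":-34,"dy":-220,"dz":-10,"ax":0,"ay":0,"az":0},{"dx":-34,"dy":-222,"dz":-20,"ax":0,"ay":0,"az":0},{"dx":-34,"dy":-222,"dz":-20,"ax":0,"ay":0,"az":0}]' 60 30
python3 look.py wrist w8
```

```text
t: 11.75
ee_pos: [0.4909, 0.1844, 0.0975]
eef_rot: [-3.141, 0.001, 0.063]
contact_force: [0.7, -0.2, 0.8]
opening: 0.0479
grasp_force: 0.0
t 11.75 tcp [0.4909 0.1844 0.0975] [-3.1415e+00  7.0000e-04  6.2500e-02] F [ 0.7 -0.2  0.8] open 0.0479 grip 0.0
green [259.2 202.3] 565 at z16/30 [0.4847 0.2506] depth [0.4867 0.2493 0.0223] shift mm [-6.3 66.2]
green [322.7 203.2] 560 at z16/30 [0.4879 0.1835] depth [0.4898 0.1836 0.0224] shift mm [-3.1 -1. ]
red2 [522.1 240.6] 371 at z16/30 [ 0.4585 -0.039 ] depth [ 0.459  -0.0381  0.0171] shift mm [ -32.4 -223.4]
orange/amber [229.5 330.7] 220 at z16/30 [0.3309 0.2822] depth [0.5177 0.2105 0.2378] shift mm [-160.    97.8]
orange/amber [415.7 330.8] 216 at z16/30 [0.3441 0.066 ] depth [0.5197 0.1606 0.2366] shift mm [-146.8 -118.4]
t: 12.5
ee_pos: [0.4567, -0.0383, 0.0755]
eef_rot: [-3.141, 0.001, 0.06]
contact_force: [-0.7, 0.1, -0.7]
opening: 0.06
grasp_force: 0.0
t 12.5 tcp [ 0.4567 -0.0383  0.0755] [-3.1415e+00  1.0000e-03  6.0300e-02] F [-0.7  0.1 -0.7] open 0.06 grip 0.0
green [ 11.9 159.2] 676 at z16/30 [0.4856 0.2535] depth [0.4869 0.2466 0.0223] shift mm [ 28.9 291.8]
green [ 82.  159.8] 751 at z16/30 [0.4891 0.1883] depth [0.4901 0.1835 0.0217] shift mm [ 32.3 226.6]
red [320.9 203.9] 377 at z16/30 [ 0.4594 -0.0371] depth [ 0.4593 -0.0371  0.0157] shift mm [2.6 1.2]
orange/amber [599.3 173.3] 325 at z16/30 [ 0.5074 -0.2847] depth [ 0.5075 -0.284   0.0308] shift mm [  50.6 -246.5]
orange/amber [596.7 237.8] 260 at z16/30 [ 0.4456 -0.3035] depth [ 0.4465 -0.3009  0.0324] shift mm [ -11.2 -265.2]
orange/amber [206.8 331.6] 199 at z16/30 [0.3139 0.0764] depth [ 0.4826 -0.0061  0.2154] shift mm [-142.8  114.7]
orange/amber [438.2 331.7] 194 at z16/30 [ 0.3285 -0.1706] depth [ 0.4862 -0.0679  0.2154] shift mm [-128.2 -132.3]
```

```bash
python3 -m pendant '[{"dx":2,"dy":1,"dz":-35,"ax":0,"ay":0,"az":0},{"dx":2,"dy":1,"dz":-65,"ax":0,"ay":0,"az":0},{"dx":2,"dy":1,"dz":-85,"ax":0,"ay":0,"az":0},{"dx":2,"dy":1,"dz":-96,"ax":0,"ay":0,"az":0},{"dx":2,"dy":1,"dz":-96,"ax":0,"ay":0,"az":0}]' 60 30
python3 -m pendant '[{"dx":0,"dy":0,"dz":0,"ax":0,"ay":0,"az":0},{"dx":0,"dy":0,"dz":0,"ax":0,"ay":0,"az":0},{"dx":0,"dy":0,"dz":0,"ax":0,"ay":0,"az":0},{"dx":0,"dy":0,"dz":0,"ax":0,"ay":0,"az":0},{"dx":0,"dy":0,"dz":0,"ax":0,"ay":0,"az":0}]' 25 30
```

```text
t: 13.05
ee_pos: [0.4593, -0.0354, -0.0205]
eef_rot: [-3.141, 0.001, 0.064]
contact_force: [0.4, -0.2, 0.6]
opening: 0.06
grasp_force: 0.0
t: 13.55
ee_pos: [0.4599, -0.0366, -0.0193]
eef_rot: [3.141, -0.001, 0.062]
contact_force: [-0.5, -0.2, 9.2]
opening: 0.0355
grasp_force: 30.0
```

```bash
python3 -m pendant '[{"dx":0,"dy":0,"dz":20,"ax":0,"ay":0,"az":0},{"dx":0,"dy":0,"dz":55,"ax":0,"ay":0,"az":0},{"dx":0,"dy":0,"dz":90,"ax":0,"ay":0,"az":0},{"dx":10,"dy":30,"dz":100,"ax":0,"ay":0,"az":0},{"dx":20,"dy":65,"dz":100,"ax":0,"ay":0,"az":0},{"dx":35,"dy":100,"dz":100,"ax":0,"ay":0,"az":0},{"dx":35,"dy":135,"dz":100,"ax":0,"ay":0,"az":0},{"dx":35,"dy":156,"dz":100,"ax":0,"ay":0,"az":0},{"dx":35,"dy":156,"dz":100,"ax":0,"ay":0,"az":0}]' 25 30
python3 -m pendant '[{"dx":0,"dy":0,"dz":-30,"ax":0,"ay":0,"az":0},{"dx":0,"dy":0,"dz":-60,"ax":0,"ay":0,"az":0},{"dx":0,"dy":0,"dz":-80,"ax":0,"ay":0,"az":0},{"dx":0,"dy":0,"dz":-90,"ax":0,"ay":0,"az":0},{"dx":0,"dy":0,"dz":-94,"ax":0,"ay":0,"az":0},{"dx":0,"dy":0,"dz":-94,"ax":0,"ay":0,"az":0}]' 25 30
```

```text
t: 14.45
ee_pos: [0.4941, 0.1226, 0.0803]
eef_rot: [-3.14, -0.0, 0.066]
contact_force: [-0.9, -0.5, -0.2]
opening: 0.0352
grasp_force: 30.0
t: 15.05
ee_pos: [0.4947, 0.1191, -0.0136]
eef_rot: [3.141, -0.0, 0.062]
contact_force: [0.4, 0.2, -1.6]
opening: 0.0352
grasp_force: 30.0
```

```bash
python3 -m pendant '[{"dx":0,"dy":0,"dz":0,"ax":0,"ay":0,"az":0},{"dx":0,"dy":0,"dz":0,"ax":0,"ay":0,"az":0},{"dx":0,"dy":0,"dz":0,"ax":0,"ay":0,"az":0},{"dx":0,"dy":0,"dz":30,"ax":0,"ay":0,"az":0},{"dx":0,"dy":0,"dz":70,"ax":0,"ay":0,"az":0},{"dx":0,"dy":0,"dz":110,"ax":0,"ay":0,"az":0}]' 48 30
python3 -m pendant '[{"dx":0,"dy":-45,"dz":0,"ax":0,"ay":0,"az":0},{"dx":0,"dy":-90,"dz":0,"ax":0,"ay":0,"az":0},{"dx":0,"dy":-135,"dz":0,"ax":0,"ay":0,"az":0},{"dx":0,"dy":-180,"dz":0,"ax":0,"ay":0,"az":0},{"dx":0,"dy":-225,"dz":0,"ax":0,"ay":0,"az":0},{"dx":0,"dy":-270,"dz":0,"ax":0,"ay":0,"az":0},{"dx":6,"dy":-315,"dz":0,"ax":0,"ay":0,"az":0},{"dx":12,"dy":-360,"dz":0,"ax":0,"ay":0,"az":0},{"dx":12,"dy":-395,"dz":0,"ax":0,"ay":0,"az":0},{"dx":12,"dy":-403,"dz":-10,"ax":0,"ay":0,"az":0},{"dx":12,"dy":-403,"dz":-10,"ax":0,"ay":0,"az":0}]' 40 25
python3 look.py wrist w9; python3 look.py top t2
```

```text
t: 15.65
ee_pos: [0.4939, 0.1195, 0.0975]
eef_rot: [-3.141, 0.001, 0.063]
contact_force: [0.9, -0.7, -0.7]
opening: 0.0479
grasp_force: 0.0
t: 16.75
ee_pos: [0.5054, -0.2843, 0.0849]
eef_rot: [-3.141, 0.001, 0.06]
contact_force: [-0.6, 1.6, 0.1]
opening: 0.04
grasp_force: 0.0
t 16.75 tcp [ 0.5054 -0.2843  0.0849] [-3.1407e+00  1.5000e-03  6.0200e-02] F [-0.6  1.6  0.1] open 0.04 grip 0.0
orange/amber [379.5 197.3] 265 at z16/30 [ 0.5194 -0.3385] depth [ 0.5195 -0.3384  0.0304] shift mm [ 14.  -54.1]
orange/amber [321.8 206. ] 259 at z16/30 [ 0.5074 -0.284 ] depth [ 0.5075 -0.284   0.0305] shift mm [2.  0.3]
orange/amber [391.2 251.5] 230 at z16/30 [ 0.4634 -0.357 ] depth [ 0.4638 -0.3568  0.0307] shift mm [-41.9 -72.7]
orange/amber [336.5 264.4] 220 at z16/30 [ 0.4456 -0.3028] depth [ 0.446  -0.3028  0.0307] shift mm [-59.8 -18.5]
orange/amber [401.3 333.6] 150 at z16/30 [ 0.3641 -0.3812] depth [ 0.5345 -0.3039  0.2256] shift mm [-141.2  -96.9]
t 16.8 tcp [ 0.5059 -0.2828  0.0855] [-3.1405e+00  1.0000e-03  6.2100e-02] F [-0.3  1.9  1.3] open 0.0398 grip 0.0
green [151.5 238.2] 172 at z16/30 [0.4867 0.2515] depth [0.4871 0.2491 0.0221] shift mm [-19.2 534.3]
green [183.9 236.6] 169 at z16/30 [0.4897 0.186 ] depth [0.4903 0.1835 0.0242] shift mm [-16.2 468.8]
red [231.3 236. ] 142 at z16/30 [0.4909 0.0898] depth [0.4914 0.0884 0.0234] shift mm [-15.  372.6]
orange/amber [423.5 259.7] 34 at z16/30 [ 0.4431 -0.3023] depth [ 0.4431 -0.3021  0.0306] shift mm [-62.9 -19.5]
```

View pics/t2.png

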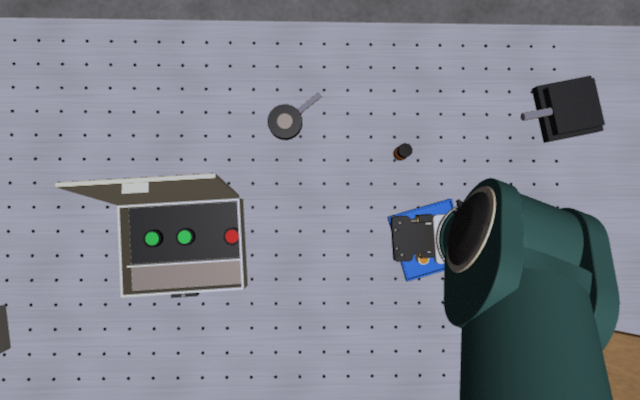

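All three filters are in the case. The red one has been shifted to (231,236), beside the right wall, and still looks flat. Next are the canisters.

```bash
python3 -m pendant '[{"dx":2,"dy":0,"dz":-35,"ax":0,"ay":0,"az":0},{"dx":2,"dy":0,"dz":-65,"ax":0,"ay":0,"az":0},{"dx":2,"dy":0,"dz":-90,"ax":0,"ay":0,"az":0},{"dx":2,"dy":0,"dz":-101,"ax":0,"ay":0,"az":0},{"dx":2,"dy":0,"dz":-101,"ax":0,"ay":0,"az":0}]' 40 25
python3 -m pendant '[{"dx":0,"dy":0,"dz":0,"ax":0,"ay":0,"az":0},{"dx":0,"dy":0,"dz":0,"ax":0,"ay":0,"az":0},{"dx":0,"dy":0,"dz":0,"ax":0,"ay":0,"az":0},{"dx":0,"dy":0,"dz":0,"ax":0,"ay":0,"az":0},{"dx":0,"dy":0,"dz":0,"ax":0,"ay":0,"az":0}]' 15 25
```

```text
t: 17.35
ee_pos: [0.5082, -0.282, -0.0156]
eef_rot: [-3.14, 0.001, 0.064]
contact_force: [0.2, -0.2, 1.0]
opening: 0.0402
grasp_force: 0.0
t: 17.85
ee_pos: [0.5092, -0.2838, -0.0137]
eef_rot: [3.141, -0.002, 0.062]
contact_force: [-1.2, 1.8, 8.8]
opening: 0.0232
grasp_force: 25.0
```

```bash
python3 -m pendant '[{"dx":0,"dy":0,"dz":20,"ax":0,"ay":0,"az":0},{"dx":0,"dy":0,"dz":55,"ax":0,"ay":0,"az":0},{"dx":0,"dy":0,"dz":90,"ax":0,"ay":0,"az":0},{"dx":-10,"dy":30,"dz":100,"ax":0,"ay":0,"az":0},{"dx":-20,"dy":70,"dz":100,"ax":0,"ay":0,"az":0},{"dx":-30,"dy":110,"dz":100,"ax":0,"ay":0,"az":0},{"dx":-40,"dy":150,"dz":100,"ax":0,"ay":0,"az":0},{"dx":-50,"dy":190,"dz":100,"ax":0,"ay":0,"az":0},{"dx":-60,"dy":230,"dz":100,"ax":0,"ay":0,"az":0},{"dx":-70,"dy":270,"dz":100,"ax":0,"ay":0,"az":0},{"dx":-80,"dy":310,"dz":100,"ax":0,"ay":0,"az":0},{"dx":-90,"dy":350,"dz":100,"ax":0,"ay":0,"az":0}]' 15 25
python3 -m pendant '[{"dx":-5,"dy":40,"dz":0,"ax":0,"ay":0,"az":0},{"dx":-10,"dy":80,"dz":0,"ax":0,"ay":0,"az":0},{"dx":-10,"dy":120,"dz":0,"ax":0,"ay":0,"az":0},{"dx":-10,"dy":150,"dz":0,"ax":0,"ay":0,"az":0},{"dx":-10,"dy":158,"dz":0,"ax":0,"ay":0,"az":0},{"dx":-10,"dy":158,"dz":0,"ax":0,"ay":0,"az":0}]' 15 25
```

```text
t: 19.05
ee_pos: [0.418, 0.0678, 0.0857]
eef_rot: [3.141, -0.001, 0.062]
contact_force: [0.1, 0.0, 0.6]
opening: 0.0233
grasp_force: 25.0
t: 19.65
ee_pos: [0.4083, 0.2252, 0.0853]
eef_rot: [-3.141, -0.0, 0.064]
contact_force: [-0.1, -0.2, -0.4]
opening: 0.0233
grasp_force: 25.0
```

```bash
python3 -m pendant '[{"dx":0,"dy":0,"dz":-30,"ax":0,"ay":0,"az":0},{"dx":0,"dy":0,"dz":-60,"ax":0,"ay":0,"az":0},{"dx":0,"dy":0,"dz":-80,"ax":0,"ay":0,"az":0},{"dx":0,"dy":0,"dz":-92,"ax":0,"ay":0,"az":0},{"dx":0,"dy":0,"dz":-98,"ax":0,"ay":0,"az":0},{"dx":0,"dy":0,"dz":-98,"ax":0,"ay":0,"az":0}]' 15 25
python3 -m pendant '[{"dx":0,"dy":0,"dz":0,"ax":0,"ay":0,"az":0},{"dx":0,"dy":0,"dz":0,"ax":0,"ay":0,"az":0},{"dx":0,"dy":0,"dz":0,"ax":0,"ay":0,"az":0},{"dx":0,"dy":0,"dz":30,"ax":0,"ay":0,"az":0},{"dx":0,"dy":0,"dz":70,"ax":0,"ay":0,"az":0},{"dx":0,"dy":0,"dz":110,"ax":0,"ay":0,"az":0},{"dx":0,"dy":0,"dz":110,"ax":0,"ay":0,"az":0}]' 36 25
python3 look.py wrist w10
```

```text
t: 20.25
ee_pos: [0.4086, 0.2237, -0.0129]
eef_rot: [3.141, 0.0, 0.061]
contact_force: [0.2, -0.3, -0.0]
opening: 0.0236
grasp_force: 25.0
t: 20.95
ee_pos: [0.4106, 0.2257, 0.1016]
eef_rot: [-3.139, -0.007, 0.062]
contact_force: [0.7, -0.7, -0.7]
opening: 0.036
grasp_force: 0.0
t 20.95 tcp [0.4106 0.2257 0.1016] [-3.1393 -0.0067  0.0623] F [ 0.7 -0.7 -0.7] open 0.036 grip 0.0
green [303.4 124.8] 645 at z16/30 [0.4869 0.2492] depth [0.487  0.2489 0.0213] shift mm [76.3 23.5]
green [370.3 125.8] 642 at z16/30 [0.4901 0.1826] depth [0.4901 0.1837 0.0227] shift mm [ 79.5 -43.1]
red [467.5 130.9] 622 at z16/30 [0.4913 0.085 ] depth [0.4913 0.0883 0.0227] shift mm [  80.7 -140.8]
orange/amber [324.4 207.5] 236 at z16/30 [0.4065 0.2232] depth [0.4073 0.2233 0.0326] shift mm [-4.1 -2.6]
orange/amber [251.6 330.8] 195 at z16/30 [0.2497 0.2989] depth [0.4369 0.2455 0.2424] shift mm [-160.9   73.1]
orange/amber [393.5 330.7] 190 at z16/30 [0.2603 0.1324] depth [0.4391 0.208  0.2422] shift mm [-150.3  -93.4]
```

View pics/w10.png

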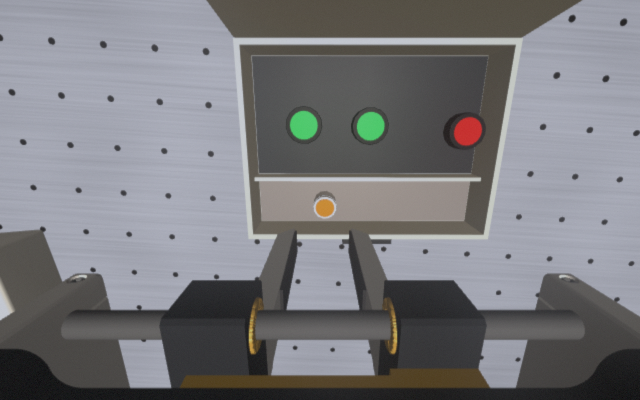

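The first canister stands in the front compartment at (324,207) and the filters lie flat. Now the second canister, at (0.4456, −0.3028).

```bash
python3 -m pendant '[{"dx":0,"dy":-45,"dz":0,"ax":0,"ay":0,"az":0},{"dx":0,"dy":-90,"dz":0,"ax":0,"ay":0,"az":0},{"dx":0,"dy":-135,"dz":0,"ax":0,"ay":0,"az":0},{"dx":0,"dy":-180,"dz":0,"ax":0,"ay":0,"az":0},{"dx":0,"dy":-225,"dz":0,"ax":0,"ay":0,"az":0},{"dx":6,"dy":-270,"dz":0,"ax":0,"ay":0,"az":0},{"dx":12,"dy":-315,"dz":0,"ax":0,"ay":0,"az":0},{"dx":18,"dy":-360,"dz":0,"ax":0,"ay":0,"az":0},{"dx":24,"dy":-400,"dz":0,"ax":0,"ay":0,"az":0},{"dx":30,"dy":-440,"dz":0,"ax":0,"ay":0,"az":0},{"dx":37,"dy":-480,"dz":0,"ax":0,"ay":0,"az":0},{"dx":37,"dy":-520,"dz":-10,"ax":0,"ay":0,"az":0}]' 40 25
python3 -m pendant '[{"dx":0,"dy":-7,"dz":0,"ax":0,"ay":0,"az":0},{"dx":0,"dy":-7,"dz":0,"ax":0,"ay":0,"az":0}]' 40 25
python3 look.py wrist w11
```

```text
t: 22.2
ee_pos: [0.4459, -0.2973, 0.0869]
eef_rot: [3.141, -0.001, 0.063]
contact_force: [1.4, 0.5, 0.2]
opening: 0.0402
grasp_force: 0.0
t: 22.4
ee_pos: [0.4444, -0.3032, 0.0858]
eef_rot: [-3.141, 0.002, 0.06]
contact_force: [0.3, 0.7, -0.1]
opening: 0.0401
grasp_force: 0.0
t 22.4 tcp [ 0.4444 -0.3032  0.0858] [-3.1405e+00  1.7000e-03  6.0200e-02] F [ 0.3  0.7 -0.1] open 0.0401 grip 0.0
orange/amber [366.3 130.1] 316 at z16/30 [ 0.5196 -0.3384] depth [ 0.5196 -0.3384  0.0298] shift mm [ 75.2 -35.2]
orange/amber [379.5 191.8] 263 at z16/30 [ 0.4636 -0.357 ] depth [ 0.4638 -0.3567  0.031 ] shift mm [ 19.2 -53.8]
orange/amber [321.5 206.4] 258 at z16/30 [ 0.4456 -0.3026] depth [ 0.4461 -0.3026  0.0315] shift mm [1.2 0.5]
orange/amber [401.3 333.4] 150 at z16/30 [ 0.3026 -0.4004] depth [ 0.4733 -0.323   0.2261] shift mm [-141.8  -97.2]
```

```bash
python3 -m pendant '[{"dx":1,"dy":0,"dz":-35,"ax":0,"ay":0,"az":0},{"dx":1,"dy":0,"dz":-65,"ax":0,"ay":0,"az":0},{"dx":1,"dy":0,"dz":-90,"ax":0,"ay":0,"az":0},{"dx":1,"dy":0,"dz":-101,"ax":0,"ay":0,"az":0},{"dx":1,"dy":0,"dz":-101,"ax":0,"ay":0,"az":0}]' 40 25
python3 -m pendant '[{"dx":0,"dy":0,"dz":0,"ax":0,"ay":0,"az":0},{"dx":0,"dy":0,"dz":0,"ax":0,"ay":0,"az":0},{"dx":0,"dy":0,"dz":0,"ax":0,"ay":0,"az":0},{"dx":0,"dy":0,"dz":0,"ax":0,"ay":0,"az":0},{"dx":0,"dy":0,"dz":0,"ax":0,"ay":0,"az":0}]' 15 25
```

```text
t: 22.95
ee_pos: [0.446, -0.301, -0.0148]
eef_rot: [-3.14, 0.002, 0.064]
contact_force: [-0.2, -0.5, -0.2]
opening: 0.0403
grasp_force: 0.0
t: 23.45
ee_pos: [0.4471, -0.3029, -0.0128]
eef_rot: [3.141, -0.002, 0.062]
contact_force: [-1.1, 1.8, 8.2]
opening: 0.0236
grasp_force: 25.0
```

```bash
python3 -m pendant '[{"dx":0,"dy":0,"dz":20,"ax":0,"ay":0,"az":0},{"dx":0,"dy":0,"dz":55,"ax":0,"ay":0,"az":0},{"dx":0,"dy":0,"dz":90,"ax":0,"ay":0,"az":0},{"dx":0,"dy":30,"dz":100,"ax":0,"ay":0,"az":0},{"dx":-5,"dy":70,"dz":100,"ax":0,"ay":0,"az":0},{"dx":-10,"dy":110,"dz":100,"ax":0,"ay":0,"az":0},{"dx":-15,"dy":150,"dz":100,"ax":0,"ay":0,"az":0},{"dx":-20,"dy":190,"dz":100,"ax":0,"ay":0,"az":0},{"dx":-25,"dy":230,"dz":100,"ax":0,"ay":0,"az":0},{"dx":-30,"dy":270,"dz":100,"ax":0,"ay":0,"az":0},{"dx":-32,"dy":310,"dz":100,"ax":0,"ay":0,"az":0},{"dx":-32,"dy":350,"dz":100,"ax":0,"ay":0,"az":0}]' 15 25
python3 -m pendant '[{"dx":0,"dy":40,"dz":0,"ax":0,"ay":0,"az":0},{"dx":0,"dy":75,"dz":0,"ax":0,"ay":0,"az":0},{"dx":0,"dy":87,"dz":0,"ax":0,"ay":0,"az":0},{"dx":0,"dy":87,"dz":0,"ax":0,"ay":0,"az":0},{"dx":0,"dy":87,"dz":-30,"ax":0,"ay":0,"az":0},{"dx":0,"dy":87,"dz":-60,"ax":0,"ay":0,"az":0}]' 15 25
```

```text
t: 24.65
ee_pos: [0.4141, 0.0488, 0.0868]
eef_rot: [3.141, -0.001, 0.062]
contact_force: [1.2, -0.5, 0.3]
opening: 0.0238
grasp_force: 25.0
t: 25.25
ee_pos: [0.4153, 0.1335, 0.0261]
eef_rot: [3.142, -0.003, 0.061]
contact_force: [1.2, -0.7, -0.7]
opening: 0.0233
grasp_force: 25.0
```

```bash
python3 -m pendant '[{"dx":0,"dy":0,"dz":-20,"ax":0,"ay":0,"az":0},{"dx":0,"dy":0,"dz":-32,"ax":0,"ay":0,"az":0},{"dx":0,"dy":0,"dz":-38,"ax":0,"ay":0,"az":0},{"dx":0,"dy":0,"dz":-38,"ax":0,"ay":0,"az":0}]' 15 25
python3 -m pendant '[{"dx":0,"dy":0,"dz":0,"ax":0,"ay":0,"az":0},{"dx":0,"dy":0,"dz":0,"ax":0,"ay":0,"az":0},{"dx":0,"dy":0,"dz":0,"ax":0,"ay":0,"az":0},{"dx":0,"dy":0,"dz":30,"ax":0,"ay":0,"az":0},{"dx":0,"dy":0,"dz":70,"ax":0,"ay":0,"az":0},{"dx":0,"dy":0,"dz":110,"ax":0,"ay":0,"az":0},{"dx":0,"dy":-40,"dz":150,"ax":0,"ay":0,"az":0},{"dx":0,"dy":-80,"dz":180,"ax":0,"ay":0,"az":0},{"dx":0,"dy":-120,"dz":200,"ax":0,"ay":0,"az":0},{"dx":0,"dy":-160,"dz":210,"ax":0,"ay":0,"az":0},{"dx":0,"dy":-200,"dz":210,"ax":0,"ay":0,"az":0},{"dx":0,"dy":-240,"dz":210,"ax":0,"ay":0,"az":0}]' 36 25
python3 look.py top t3
python3 - <<'E'
import cv2,numpy as np
from h import *
p=cv2.imread("pics/t3.png"); cv2.imwrite("pics/t3c.png",cv2.resize(p[160:310,40:320],None,fx=2.8,fy=2.8,interpolation=cv2.INTER_CUBIC))
c=calibration("top"); d=np.load("pics/t3.npy")
print([deproj(c,u,v,d[v,u]).round(3) for u,v in ((60,185),(100,183),(150,181),(200,179),(210,178))])
print(np.degrees(state()["qpos"]).round(0))
E
```

```text
t: 25.65
ee_pos: [0.4145, 0.134, -0.0119]
eef_rot: [3.141, 0.0, 0.062]
contact_force: [-1.1, 0.3, 0.1]
opening: 0.0232
grasp_force: 25.0
t: 26.85
ee_pos: [0.4143, -0.1073, 0.1989]
eef_rot: [3.141, -0.002, 0.062]
contact_force: [0.3, 1.5, 0.2]
opening: 0.0363
grasp_force: 0.0
t 26.85 tcp [ 0.4143 -0.1073  0.1989] [ 3.1409e+00 -1.7000e-03  6.2200e-02] F [0.3 1.5 0.2] open 0.0363 grip 0.0
green [151.6 238.1] 169 at z16/30 [0.4868 0.2513] depth [0.4874 0.2483 0.0239] shift mm [ 72.6 358.6]
green [183.9 236.6] 169 at z16/30 [0.4897 0.186 ] depth [0.49   0.1846 0.0205] shift mm [ 75.5 293.3]
red [231.3 236. ] 145 at z16/30 [0.4909 0.0899] depth [0.4913 0.0887 0.0223] shift mm [ 76.6 197.2]
orange/amber [440.4 222.1] 54 at z16/30 [ 0.5194 -0.338 ] depth [ 0.5194 -0.3383  0.0291] shift mm [ 105.1 -230.7]
orange/amber [449.6 249.5] 53 at z16/30 [ 0.4635 -0.3561] depth [ 0.4638 -0.3552  0.0326] shift mm [  49.2 -248.8]
orange/amber [207.1 275.5] 58 at z16/30 [0.413  0.1345] depth [0.413  0.1346 0.0297] shift mm [ -1.2 241.8]
orange/amber [161.9 278.8] 60 at z16/30 [0.4068 0.2241] depth [0.4069 0.224  0.0304] shift mm [ -7.4 331.4]
[array([0.582, 0.302, 0.238]), array([0.585, 0.243, 0.238]), array([0.588, 0.169, 0.237]), array([0.591, 0.095, 0.236]), array([0.593, 0.08 , 0.236])]
[ 23.   3. -12. 117.   1.  60. -76.]
```

View pics/t3c.png

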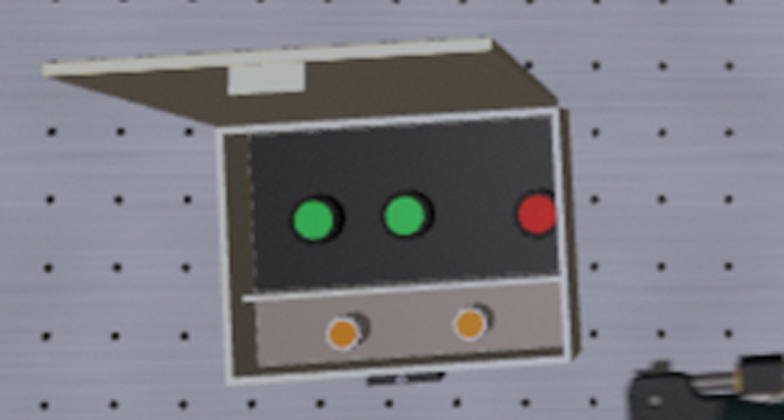

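All three filters are in the rear compartment and two canisters are in the front. Two canisters remain in the tray, and the lid is unchanged at about 1.7 rad. Next I go behind the lid with closed fingers.

```bash
python3 -m pendant '[{"dx":40,"dy":0,"dz":0,"ax":0,"ay":0,"az":0},{"dx":80,"dy":0,"dz":0,"ax":0,"ay":0,"az":0},{"dx":120,"dy":0,"dz":0,"ax":0,"ay":0,"az":0},{"dx":160,"dy":0,"dz":0,"ax":0,"ay":0,"az":0},{"dx":200,"dy":0,"dz":0,"ax":0,"ay":0,"az":0},{"dx":240,"dy":0,"dz":0,"ax":0,"ay":0,"az":0},{"dx":246,"dy":40,"dz":0,"ax":0,"ay":0,"az":0},{"dx":246,"dy":80,"dz":0,"ax":0,"ay":0,"az":0},{"dx":246,"dy":120,"dz":0,"ax":0,"ay":0,"az":0},{"dx":246,"dy":120,"dz":0,"ax":0,"ay":0,"az":0}]' 0 20
python3 -m pendant '[{"dx":0,"dy":40,"dz":0,"ax":0,"ay":0,"az":0},{"dx":0,"dy":80,"dz":0,"ax":0,"ay":0,"az":0},{"dx":0,"dy":120,"dz":0,"ax":0,"ay":0,"az":0},{"dx":0,"dy":160,"dz":0,"ax":0,"ay":0,"az":0},{"dx":0,"dy":182,"dz":0,"ax":0,"ay":0,"az":0},{"dx":0,"dy":182,"dz":-24,"ax":0,"ay":0,"az":0},{"dx":0,"dy":182,"dz":-24,"ax":0,"ay":0,"az":0}]' 0 20
python3 look.py scene s1
```

```text
t: 27.9
ee_pos: [0.6599, 0.0215, 0.1983]
eef_rot: [-3.139, -0.0, 0.07]
contact_force: [-0.2, 0.9, -0.5]
opening: 0.0004
grasp_force: 0.0
t: 28.6
ee_pos: [0.6589, 0.1963, 0.1715]
eef_rot: [3.141, 0.004, 0.063]
contact_force: [-0.8, -0.6, -0.6]
opening: 0.0005
grasp_force: 0.0
t 28.6 tcp [0.6589 0.1963 0.1715] [3.1407 0.0039 0.0632] F [-0.8 -0.6 -0.6] open 0.0005 grip 0.0
orange/amber [ 22.9 233.2] 1791 at z16/30 [ 0.2168 -0.7032] depth [ 0.2237 -0.7021  0.0346] shift mm [-442.2 -899.5]
```

View pics/s1.png

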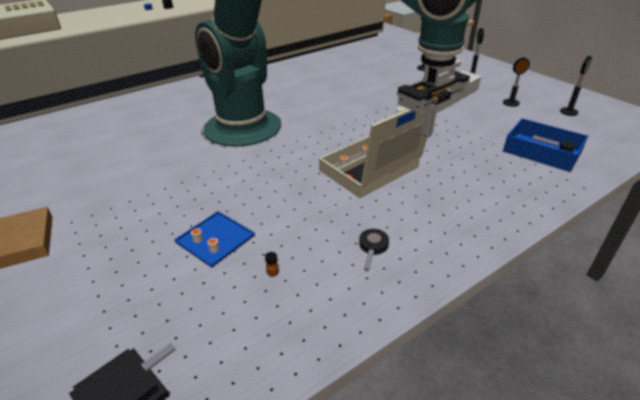

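```bash
python3 - <<'E'
from h import *
c=calibration("scene"); d=np.load("pics/s1.npy")
for n,p in (("tip",(.659,.196,.197)),("tcp",(.659,.196,.172)),("lid mid top",(.595,.189,.237)),("lid R",(.600,.07,.237)),("lid L",(.588,.31,.237))): print(n,proj(c,p).round(0))
for u,v in ((425,100),(428,120),(420,105),(432,130),(432,134),(410,90),(395,160)): print(u,v,deproj(c,u,v,d[v,u]).round(3))
p=cv2.imread("pics/s1.png"); cv2.imwrite("pics/s1c.png",cv2.resize(p[50:210,300:490],None,fx=3.6,fy=3.6,interpolation=cv2.INTER_CUBIC))
E
```

```text
tip [426. 135.]
tcp [425. 144.]
lid mid top [407. 111.]
lid R [372. 126.]
lid L [439.  98.]
425 100 [0.659 0.175 0.295]
428 120 [0.669 0.184 0.245]
420 105 [0.7   0.113 0.316]
432 130 [0.669 0.203 0.212]
432 134 [0.668 0.206 0.2  ]
410 90 [0.661 0.119 0.335]
395 160 [0.579 0.181 0.089]
```

View pics/s1c.png

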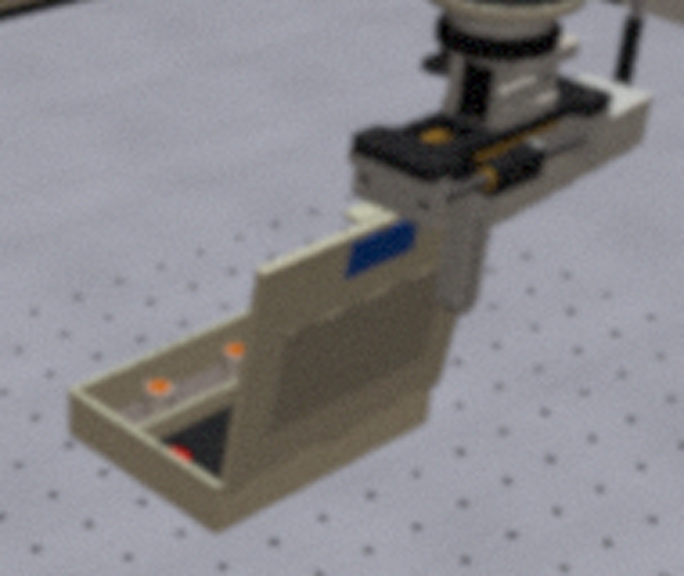

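The fingers are behind the lid, at crop pixel (460,290), and the gripper body is above its top edge. Now I push.

```bash
python3 -m pendant '[{"dx":-25,"dy":-1,"dz":0,"ax":0,"ay":0,"az":0},{"dx":-45,"dy":-3,"dz":0,"ax":0,"ay":0,"az":0},{"dx":-55,"dy":-3,"dz":0,"ax":0,"ay":0,"az":0},{"dx":-65,"dy":-4,"dz":0,"ax":0,"ay":0,"az":0},{"dx":-75,"dy":-5,"dz":0,"ax":0,"ay":0,"az":0},{"dx":-85,"dy":-5,"dz":0,"ax":0,"ay":0,"az":0},{"dx":-95,"dy":-6,"dz":0,"ax":0,"ay":0,"az":0},{"dx":-105,"dy":-6,"dz":0,"ax":0,"ay":0,"az":0},{"dx":-115,"dy":-7,"dz":0,"ax":0,"ay":0,"az":0},{"dx":-125,"dy":-8,"dz":0,"ax":0,"ay":0,"az":0}]' 0 20
```

```text
t: 29.65
ee_pos: [0.5345, 0.1884, 0.1739]
eef_rot: [-3.142, 0.0, 0.062]
contact_force: [0.9, 0.1, -0.1]
opening: 0.0003
grasp_force: 0.6
```

```bash
python3 -m pendant '[{"dx":-12,"dy":-1,"dz":-2,"ax":0,"ay":0,"az":0},{"dx":-23,"dy":-1,"dz":-5,"ax":0,"ay":0,"az":0},{"dx":-34,"dy":-2,"dz":-9,"ax":0,"ay":0,"az":0},{"dx":-45,"dy":-3,"dz":-14,"ax":0,"ay":0,"az":0},{"dx":-55,"dy":-3,"dz":-20,"ax":0,"ay":0,"az":0},{"dx":-64,"dy":-4,"dz":-27,"ax":0,"ay":0,"az":0},{"dx":-73,"dy":-5,"dz":-35,"ax":0,"ay":0,"az":0},{"dx":-82,"dy":-5,"dz":-43,"ax":0,"ay":0,"az":0},{"dx":-92,"dy":-6,"dz":-55,"ax":0,"ay":0,"az":0},{"dx":-102,"dy":-6,"dz":-68,"ax":0,"ay":0,"az":0},{"dx":-106,"dy":-7,"dz":-75,"ax":0,"ay":0,"az":0}]' 0 20
python3 look.py top t4; python3 - <<'E'
from h import *
c=calibration("top"); d=np.load("pics/t4.npy")
for u in (90,110,130,150,200,215,230):
    col=[deproj(c,u,v,d[v,u]) for v in range(170,300,8)]; print(u,[(round(a[0],2),round(a[2],3)) for a in col])
E
```

```text
t: 30.75
ee_pos: [0.4279, 0.1813, 0.0978]
eef_rot: [3.141, 0.001, 0.063]
contact_force: [-0.2, -0.0, 0.4]
opening: 0.0004
grasp_force: 0.3
t 30.75 tcp [0.4279 0.1813 0.0978] [3.1413e+00 1.4000e-03 6.2800e-02] F [-0.2 -0.   0.4] open 0.0004 grip 0.3
orange/amber [440.4 222.1] 54 at z16/30 [ 0.5194 -0.338 ] depth [ 0.5194 -0.3383  0.0291] shift mm [  91.5 -519.3]
orange/amber [449.6 249.5] 53 at z16/30 [ 0.4635 -0.3561] depth [ 0.4635 -0.3559  0.0305] shift mm [  35.6 -537.4]
orange/amber [163.3 297.6] 50 at z16/30 [0.3697 0.2207] depth [0.4172 0.1417 0.2507] shift mm [-58.2  39.4]
90 [(np.float64(0.63), np.float64(0.0)), (np.float64(0.61), np.float64(-0.0)), (np.float64(0.59), np.float64(-0.001)), (np.float64(0.58), np.float64(0.0)), (np.float64(0.56), np.float64(0.001)), (np.float64(0.54), np.float64(-0.002)), (np.float64(0.53), np.float64(-0.0)), (np.float64(0.51), np.float64(-0.001)), (np.float64(0.49), np.float64(-0.001)), (np.float64(0.48), np.float64(-0.0)), (np.float64(0.46), np.float64(0.002)), (np.float64(0.45), np.float64(-0.0)), (np.float64(0.49), np.float64(0.427)), (np.fl
[... 3443 characters left out ...]
oat64(0.36), np.float64(-0.002))]
230 [(np.float64(0.63), np.float64(-0.001)), (np.float64(0.61), np.float64(-0.001)), (np.float64(0.59), np.float64(-0.002)), (np.float64(0.58), np.float64(0.0)), (np.float64(0.56), np.float64(0.058)), (np.float64(0.54), np.float64(0.062)), (np.float64(0.53), np.float64(0.073)), (np.float64(0.51), np.float64(0.079)), (np.float64(0.5), np.float64(0.088)), (np.float64(0.48), np.float64(0.093)), (np.float64(0.47), np.float64(0.097)), (np.float64(0.46), np.float64(0.105)), (np.float64(0.44), np.float64(0.109)), (np.float64(0.43), np.float64(0.117)), (np.float64(0.42), np.float64(0.124)), (np.float64(0.4), np.float64(0.129)), (np.float64(0.36), np.float64(0.001))]
```

```bash
python3 -m pendant '[{"dx":-8,"dy":0,"dz":-12,"ax":0,"ay":0,"az":0},{"dx":-14,"dy":-1,"dz":-24,"ax":0,"ay":0,"az":0},{"dx":-20,"dy":-1,"dz":-34,"ax":0,"ay":0,"az":0},{"dx":-26,"dy":-2,"dz":-42,"ax":0,"ay":0,"az":0},{"dx":-32,"dy":-2,"dz":-48,"ax":0,"ay":0,"az":0},{"dx":-37,"dy":-3,"dz":-52,"ax":0,"ay":0,"az":0},{"dx":-37,"dy":-3,"dz":-55,"ax":0,"ay":0,"az":0}]' 0 20
python3 -m pendant '[{"dx":0,"dy":0,"dz":-3,"ax":0,"ay":0,"az":0},{"dx":0,"dy":0,"dz":-6,"ax":0,"ay":0,"az":0},{"dx":0,"dy":0,"dz":-9,"ax":0,"ay":0,"az":0}]' 0 20
```

```text
t: 31.5
ee_pos: [0.3918, 0.1784, 0.0438]
eef_rot: [3.141, 0.0, 0.063]
contact_force: [-0.3, -0.8, 0.4]
opening: 0.0004
grasp_force: 0.2
t: 31.8
ee_pos: [0.3923, 0.1785, 0.035]
eef_rot: [3.142, 0.0, 0.062]
contact_force: [-1.8, 0.7, 2.5]
opening: 0.0007
grasp_force: 1.2
```

```bash
python3 -m pendant '[{"dx":0,"dy":0,"dz":-2,"ax":0,"ay":0,"az":0},{"dx":0,"dy":0,"dz":-4,"ax":0,"ay":0,"az":0},{"dx":0,"dy":0,"dz":-5,"ax":0,"ay":0,"az":0},{"dx":0,"dy":0,"dz":-5,"ax":0,"ay":0,"az":0}]' 0 20
python3 -m pendant '[{"dx":0,"dy":0,"dz":-1,"ax":0,"ay":0,"az":0},{"dx":0,"dy":0,"dz":-2,"ax":0,"ay":0,"az":0},{"dx":0,"dy":0,"dz":-2,"ax":0,"ay":0,"az":0}]' 0 20
```

```text
t: 32.2
ee_pos: [0.3928, 0.1786, 0.0307]
eef_rot: [3.141, -0.001, 0.062]
contact_force: [-6.8, -3.4, 25.6]
opening: 0.0006
grasp_force: 12.5
t: 32.5
ee_pos: [0.393, 0.1787, 0.0298]
eef_rot: [3.141, -0.001, 0.062]
contact_force: [-16.7, -6.3, 61.4]
opening: 0.0007
grasp_force: 30.5
```

The lid is now bearing on a hard stop. I'll back off straight up and check it.

```bash
python3 -m pendant '[{"dx":0,"dy":0,"dz":5,"ax":0,"ay":0,"az":0},{"dx":0,"dy":0,"dz":30,"ax":0,"ay":0,"az":0},{"dx":0,"dy":0,"dz":75,"ax":0,"ay":0,"az":0},{"dx":0,"dy":0,"dz":120,"ax":0,"ay":0,"az":0},{"dx":0,"dy":-45,"dz":140,"ax":0,"ay":0,"az":0},{"dx":0,"dy":-90,"dz":140,"ax":0,"ay":0,"az":0},{"dx":0,"dy":-135,"dz":140,"ax":0,"ay":0,"az":0},{"dx":0,"dy":-180,"dz":140,"ax":0,"ay":0,"az":0},{"dx":0,"dy":-225,"dz":140,"ax":0,"ay":0,"az":0},{"dx":0,"dy":-270,"dz":140,"ax":0,"ay":0,"az":0},{"dx":0,"dy":-310,"dz":140,"ax":0,"ay":0,"az":0},{"dx":0,"dy":-310,"dz":140,"ax":0,"ay":0,"az":0}]' 0 20
python3 look.py top t5; python3 - <<'E'
from h import *
c=calibration("top"); d=np.load("pics/t5.npy")
P=np.array([deproj(c,u,v,d[v,u]) for u in range(130,235,3) for v in range(210,290,3)])
P=P[(P[:,2]>.03)]; A=np.c_[P[:,0]-.561,P[:,1]-.189,np.ones(len(P))]; k=np.linalg.lstsq(A,P[:,2],rcond=None)[0]; print("slope x,y, z at hinge",k,len(P),"z front",k[2]-k[0]*.19)
p=cv2.imread("pics/t5.png"); cv2.imwrite("pics/t5c.png",p)
E
```

```text
t: 33.7
ee_pos: [0.392, -0.136, 0.1681]
eef_rot: [3.141, -0.0, 0.056]
contact_force: [-0.1, 0.3, 0.6]
opening: 0.0006
grasp_force: 0.0
t 33.7 tcp [ 0.392  -0.136   0.1681] [ 3.1407e+00 -2.0000e-04  5.6100e-02] F [-0.1  0.3  0.6] open 0.0006 grip 0.0
orange/amber [440.4 222.1] 54 at z16/30 [ 0.5194 -0.338 ] depth [ 0.5194 -0.3376  0.031 ] shift mm [ 127.4 -201.9]
orange/amber [449.6 249.5] 53 at z16/30 [ 0.4635 -0.3561] depth [ 0.4635 -0.356   0.0304] shift mm [  71.5 -220.1]
slope x,y, z at hinge [ 0.16947012 -0.32787908  0.07086054] 945 z front 0.03866121219555176
```

View pics/t5c.png

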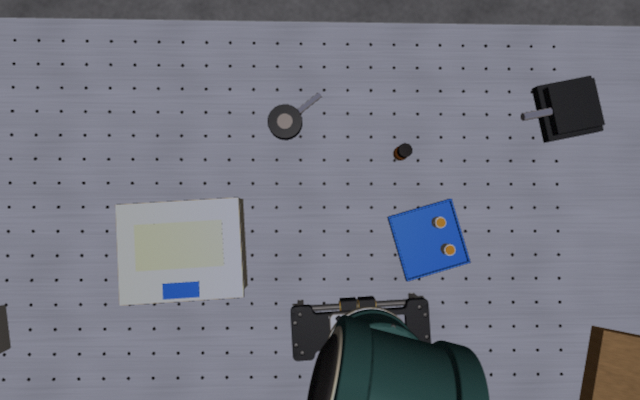

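The lid looks closed, with the blue pad at (181,290). The plane fit was spoiled by outliers, so I'll redo it robustly.

```bash
python3 - <<'E'
from h import *
c=calibration("top"); d=np.load("pics/t5.npy")
P=np.array([deproj(c,u,v,d[v,u]) for u in range(130,235,3) for v in range(210,296,3)])
print(np.percentile(P[:,2],[0,5,50,95,100])); P=P[abs(P[:,2]-.055)<.03]
A=np.c_[P[:,0]-.561,P[:,1]-.189,np.ones(len(P))]; k=np.linalg.lstsq(A,P[:,2],rcond=None)[0]; print(k,len(P),"front",k[2]-k[0]*.19)
for v in range(206,302,8): print(v,np.median([deproj(c,u,v,d[v,u])[2] for u in range(130,235)]).round(4))
E
```

```text
[0.04904567 0.05144094 0.05381356 0.05605586 0.84708568]
[-0.0003192   0.0004559   0.05379398] 1009 front 0.05385462864684054
206 0.0536
214 0.0537
222 0.054
230 0.0542
238 0.0538
246 0.054
254 0.0539
262 0.0538
270 0.0536
278 0.0534
286 0.0538
294 0.0537
```

The lid is flat at 53.8 mm all the way to the front edge, so it is fully shut. Nothing is left loose on the table, so I'm handing in.

```bash
python3 -c "
from plant import workorder
print(workorder.job_done())"
```

```text
the job is handed in; nothing more can be done
None
```

The job is handed in: all three filters lie flat in the rear compartment, two canisters are in the front one and two in the tray, the lid measures fully shut, and the detector head and vial were left alone. The red filter shifted about 3 cm inside the case after I placed it. The last fingertip press on the lid reached about 61 N at the wrist, above the 8–10 N the catch needs but under the 120 N wrist limit.

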